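# Gauge the gap of a gel cassette

## Robot

A 7-joint arm with a two-finger parallel gripper is mounted at the origin on a cart in front of the work surface, level with it; the furniture and walls round the work are solid. World frame = base frame: x ahead of the robot, y to its left, z up, the work surface at z = 0. Lengths are in m, angles in rad, forces in N, time in s.
With the tool pointing down it reaches from about 0.425 to 0.875 m from the base axis. Payload 4.7 kg.
Tool frame: the origin (TCP) lies on the centre line of the jaws, within the pads' length; the fingertips stand 19 mm ahead of it and the grasp point (between the pads) is the TCP; z points along the fingers, y is the line along which they close (so a half turn about z gives the same grasp; the last joint's range is limited). The gripper opens to 85 mm and grips with 20 to 120 N. Pads are 22 mm wide; open, the fingers measure 114 mm over their backs; the gripper's body (76 mm by 85 mm) begins 54 mm behind the grasp point. The pads swing forward as they close: fully open they stand 13 mm farther back than shut.
Start: joints at [-1.283, 0.321, -0.07, 1.45, 0.023, 1.371, -0.057], TCP at [0.176, 0.626, 0.25] pointing down, gripper open.
Joint ranges: [-2.86, 2.86], [-0.3, 2.09], [-1.38, 1.24], [0.06, 2.45], [-1.56, 4.7], [0.09, 2.05], [-2.69, 2.69]. Speed limits (rad/s): [2.57, 2.57, 3.14, 3.14, 3.14, 3.14, 3.14].

## Interface

Orientations are given as a unit quaternion [x, y, z, w].
In Python, from station import manip gives the robot as it stands. The module is installed in compiled form; this text tells all that it offers.
- The arm moves only by the shell command python3 -m pendant 'ROWS' [FORCE]. ROWS is text: rows parted by semicolons, each of 7 numbers parted by spaces: the closure, from 0 (fully open) to 1 (shut), then the shift along the tool's x, y, z in cm, then the turn, a rotation vector about the tool's x, y, z in rad. A call has 1 to 10 rows; each row is the pose to reach, as a shift and turn from the pose commanded when the call began, along the tool's axes at that moment; what a row does not reach only later rows make up. A row lasts 1/8 s, in which the tool goes at most 62.5 mm and 10.7 degrees, less where a joint would pass 70% of its speed; a pose out of reach is approached as far as the arm can. A call with a gripper value outside its range is refused whole. The fingers move at their own pace and stop on an object; FORCE is the grip in N (left out, the last holds). Time passes only in rows, so rows that repeat a pose let the fingers close. It gives the time, the measured TCP pose, the force, the opening and the grip force at its end, in the units of the state.
- manip.observe(): the state, without advancing time (a new reading comes with each control period).
- manip.grab_frame(name): name is "scene" or "top"; returns a dict with "pixels" (384x512x3 uint8, blue, green, red), "fovy" (degrees; the focal length in pixels is half the picture's height over the tangent of half this angle, whatever the lens; pixels are square), "cx", "cy" (the principal point, pixels), "R" (3x3) and "t" (3): a world point X has camera coordinates R X + t. Camera axes: x right, y down, z forward; pixel columns grow to the right and rows downward; lengths in m; the calibration is good to about 2 mm. A picture is of the moment at which its call begins. There is no depth.
- manip.close_job(): hands the job in; it is judged then, once.
The state is a dict: "time_s": time; "joints": joint angles; "qd": joint speeds; "effort": joint torques, N m; "ee_pos": TCP position; "tcp_rot": TCP orientation; "contact_force": force on the tool from outside, world axes, zero at the start; "torque": the same for the moment, N m; "opening": finger opening in m; "grip_force": force on a finger pad.
Only numpy, scipy, OpenCV 4.12 (cv2) and the standard library are available. Lean on these libraries where they do the work, as an engineer would, in place of code of your own. Each camera call takes 0.05 s, during which the arm holds its last target. There are 200 camera calls.

## Task

Take the yellow-handled taper gauge out of its rack and slide its blade straight down between the white back plate and the green glass front plate of the gel cassette until it drags snugly on both plates, without forcing the plates apart. Finish while still gripping the gauge and holding it still and upright at that depth; do not let go. Leave the blue gauge, the small beaker and the vial where they are.

Things in the scene. Friction and masses are not known exactly. Their poses are not given: they have to be found in the camera images.
- yellow_gauge_grip (a point): taper gauge with yellow plastic handle, loose, 0.1 to 0.16 kg, hanging upright in either slot of the grey rack. This point is the centre of the handle: 24 mm along its x, 34 mm along y, 60 mm tall (z -30 to +30 mm, z up). Below it a steel blade 90 mm long; its end is 120 mm below this point.
- yellow_gauge: the same gauge; origin at the lower end of its blade, axes as above. The blade, 24 mm wide along y, is a wedge: 3 mm thick (along x) at its lower end, growing by 0.12 mm in all (both faces alike) for each mm upward, to about 14 mm at the handle.
- blue_gauge_grip (a point): a like gauge with a blue handle and a flat 4 mm blade, loose, in the other slot of the rack; this point is the centre of its handle, whose top stands 170 mm above the bench. Not to be used or disturbed: carry nothing into it.
- gauge_rack: grey plastic rack, fixed, 80 x 170 mm foot, 110 mm tall. Origin at the centre of its underside, z up. Two slots (18 x 28 mm) through its top at y = +40 and -40 mm; each gauge hangs in one, turned as the rack is, its handle resting on the top and its 90 mm blade below.
- gap_mouth (a point): point in the gap between the upright cassette plates, half-way along, 104 mm above the bench, where the parallel gap begins, 4 mm from the front plate's face. x square to the plates (towards the white back plate), y along the 100 mm long gap, z up. At rest the gap is 6.5 to 9.5 mm wide, different every time; 80 mm deep. Black lips above flare out 5 to 6 mm either side over 8 mm of height.
- back_plate: white ceramic back plate of the cassette, 6 mm thick, 100 mm long; its inner face is its x = 0, x points away from the gap, z up, origin at bench height. Both plates stand on a tray that floats up to 5 mm either way along x on a weak spring (0.1 N/mm), so that they centre themselves on the blade.
- front_plate (a joint): how far the green glass front plate (6 mm thick, 100 mm long) is pushed away from the back plate, m: 0 at rest on its stop, at most 0.006. Its spring yields at 4 N, then takes 2.5 N per mm. Once the wedge touches both plates, the upward drag on the blade rises to about 5 N within some mm of travel, then more slowly.
- beaker: small clear 50 ml beaker, 52 mm wide, 62 mm tall, loose, origin at its underside; leave it alone
- vial: small brown vial with a black cap, 22 mm wide, 51 mm tall, loose, origin at its underside; leave it alone
- fraction_collector_1: the cream fraction collector that stands on the bench between the rack and the cassette, fixed, about 290 mm (x) by 235 mm (y), low in front, with a tube carousel, and up to 250 mm tall at the post behind; origin at the centre of its underside. Carry the gauge round in front of it or above it.

How it is judged:
By the outcome, as a careful person would: the job done as asked, in the order asked, and still so for the second after the job is handed in, while the arm keeps its last pose, push and grip.
It also fails if it takes over 45 s, if anything falls off the work surface, if the arm or the gripper's body presses on something with over 40 N, if the wrist force passes 120 N, or if a joint passes its speed limit or range.

## Working session

There is one attempt and no reset: what is moved stays moved. The work goes in short steps, Python scripts to look and compute and a shell command to move; the robot and the scene stay as the last step left them, time stands still between calls to the robot, and variables do not carry over. Pictures are saved under pics/ and viewed, at most 10 in all, crops included, and the job is handed in when it is done.

```bash
mkdir -p pics; cat > h.py <<'E'
import numpy as np, cv2
from station import manip
def snap(name,fn):
    f=manip.grab_frame(name); cv2.imwrite('pics/'+fn,f['pixels']); 
    np.savez('pics/'+fn+'.npz',**{k:np.array(v) for k,v in f.items()}); return f
def load(fn): return np.load('pics/'+fn+'.npz')
def ray(f,u,v):
    F=f['pixels'].shape[0]/2/np.tan(np.radians(float(f['fovy']))/2)
    d=np.array([(u-f['cx'])/F,(v-f['cy'])/F,1]); R=np.array(f['R']);t=np.array(f['t'])
    return -R.T@t, R.T@d
def at_z(f,u,v,z):
    c,d=ray(f,u,v); return c+d*(z-c[2])/d[2]
def proj(f,X):
    F=f['pixels'].shape[0]/2/np.tan(np.radians(float(f['fovy']))/2)
    p=np.array(f['R'])@np.array(X)+np.array(f['t']); return p[0]/p[2]*F+f['cx'],p[1]/p[2]*F+f['cy']
E
python3 - <<'E'
from h import *
a=snap('scene','s0.png');b=snap('top','t0.png')
for f in(a,b): print(f['fovy'],f['cx'],f['cy'],np.round(f['R'],3).tolist(),np.round(-np.array(f['R']).T@f['t'],3))
print(manip.observe())
A=a['pixels'];B=b['pixels']
cv2.imwrite('pics/both.png',cv2.resize(np.vstack([A,B]),None,fx=.78,fy=.78))
E
```

```text
55.806656419470606 252.30868155125398 195.0095977804386 [[0.725, -0.689, -0.012], [-0.531, -0.547, -0.647], [0.439, 0.476, -0.762]] [ 0.092 -0.271  0.774]
55.75057096598732 255.32919440743757 190.42551372581445 [[0.01, -1.0, -0.005], [-0.991, -0.009, -0.131], [0.13, 0.006, -0.991]] [0.358 0.135 1.082]
{'time_s': 0.1, 'joints': array([-1.28288728,  0.32175216, -0.07008708,  1.45157444,  0.02259379,
        1.37081985, -0.05687699]), 'qd': array([-0.0006384 , -0.00021807, -0.00033022, -0.00388751,  0.00013373,
        0.0007292 ,  0.00119661]), 'effort': array([ 2.89119098e-04, -4.94876647e+01, -3.83742889e-01, -3.15210807e+01,
        1.30739957e-02,  7.38992501e-03, -1.51528104e-05]), 'ee_pos': array([0.17567611, 0.62532676, 0.24931998]), 'tcp_rot': array([ 1.36451282e-01,  9.90646389e-01, -8.80157736e-04, -7.64705924e-05]), 'contact_force': array([-0.09183965, -0.3864628 , -0.20720852]), 'torque': array([0.00811766, 0.00786842, 0.04328495]), 'grip_force': 0.0, 'opening': 0.0852689114105478}
```

View pics/s0.png

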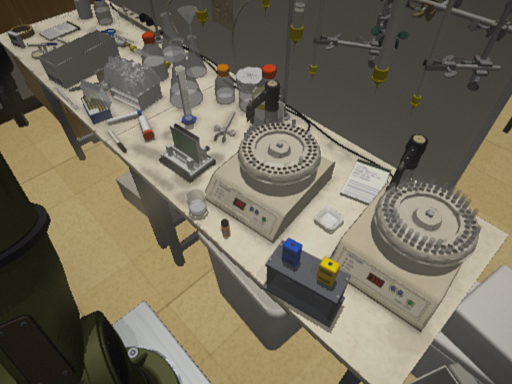

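View pics/t0.png

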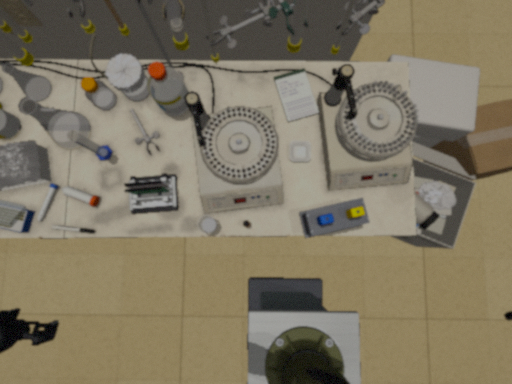

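The scene view shows the blue handle near (291,250), the yellow near (328,268) and the cassette near (187,147). In the top view yellow is at (357,212), blue at (325,219) and the cassette at (152,192). I'll enlarge these.

```bash
python3 - <<'E'
from h import *
A=cv2.imread('pics/s0.png');B=cv2.imread('pics/t0.png')
def c(I,u,v,w=80,h=60,k=5): return cv2.resize(I[v:v+h,u:u+w],None,fx=k,fy=k,interpolation=cv2.INTER_CUBIC)
cv2.imwrite('pics/c1.png',np.vstack([np.hstack([c(A,267,232),c(A,150,116)]),np.hstack([c(B,297,188),c(B,115,165)])]))
E
```

```text
(no output)
```

View pics/c1.png

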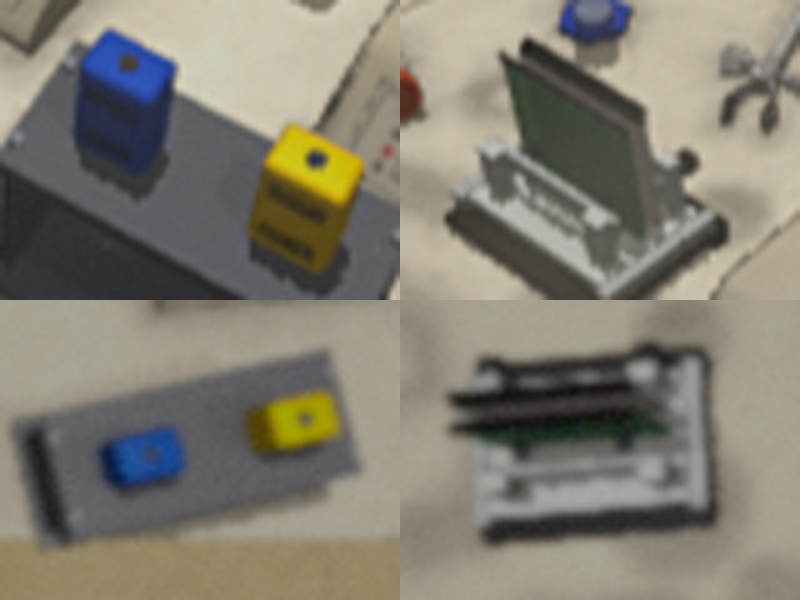

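```bash
python3 - <<'E'
from h import *
s=load('s0.png');t=load('t0.png')
for n,ps,pt in[('Y',(330.2,264),(358,211.8)),('B',(292.8,244.6),(327.4,218.8))]:
    print(n,at_z(s,*ps,.17),at_z(t,*pt,.17))
    (c1,d1),(c2,d2)=ray(s,*ps),ray(t,*pt)
    k=np.linalg.lstsq(np.c_[d1,-d2],c2-c1,rcond=None)[0];print('tri',c1+d1*k[0],c2+d2*k[1])
A=cv2.imread('pics/s0.png');B=cv2.imread('pics/t0.png')
def c(I,u,v,w,h,k): return cv2.resize(I[v:v+h,u:u+w],None,fx=k,fy=k,interpolation=cv2.INTER_CUBIC)
# scene u165-205 v120-165 ; top u120-170 v178-198
a=c(A,165,118,50,50,12);b=c(B,122,176,50,20,12)
cv2.imwrite('pics/c2.png',np.clip(1.6*a,0,255)); cv2.imwrite('pics/c3.png',np.clip(1.6*b,0,255))
E
```

```text
Y [ 0.4275606  -0.11890631  0.17      ] [ 0.42604276 -0.11744078  0.17      ]
tri [ 0.42755112 -0.1189106   0.17001705] [ 0.42607753 -0.1175694   0.16953544]
B [ 0.40883965 -0.041443    0.17      ] [ 0.40775059 -0.04041291  0.17      ]
tri [ 0.40889461 -0.04140321  0.16989528] [ 0.40776944 -0.04047912  0.16965585][ WARN:0@0.173] global loadsave.cpp:1063 imwrite_ Unsupported depth image for selected encoder is fallbacked to CV_8U.
```

View pics/c2.png

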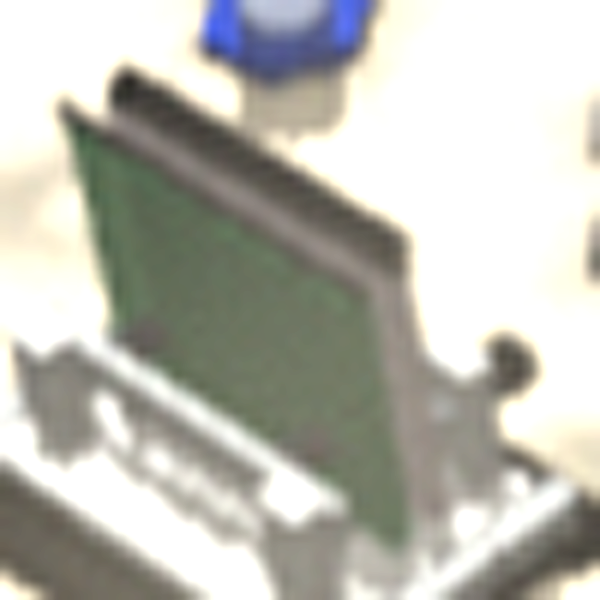

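View pics/c3.png

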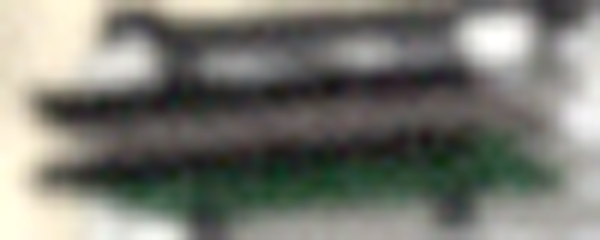

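The gap lies between the two black lip bands. In the top crop it runs from (40,141) to (465,110). In the scene crop, the back lip's top edge runs from (115,72) to (407,238), and the front lip's from (60,103) to (372,288).

```bash
python3 - <<'E'
from h import *
s=load('s0.png');t=load('t0.png')
S=lambda u,v:at_z(s,165+(u+.5)/12-.5,118+(v+.5)/12-.5,.112)
T=lambda u,v,z=.11:at_z(t,122+(u+.5)/12-.5,176+(v+.5)/12-.5,z)
bl,br,fl,fr=S(115,72),S(407,238),S(60,103),S(372,288)
print('scene back',bl,br,'front',fl,fr,'mid',(bl+br+fl+fr)/4)
for n,l,r in[('back',T(40,105),T(470,80)),('front',T(40,178),T(450,140)),('mid',T(40,141),T(465,110))]: print(n,l,r,np.linalg.norm(l-r),(l+r)/2,np.degrees(np.arctan2(*(l-r)[:2])))
print('scene ang',[np.degrees(np.arctan2(*(a-b)[:2])) for a,b in((bl,br),(fl,fr))],np.linalg.norm(bl-br),np.linalg.norm(fl-fr))
k5=lambda f,u,v,U,V:at_z(f,U+(u+.5)/5-.5,V+(v+.5)/5-.5,.17)
Y=(k5(s,316,160,267,232),k5(t,305,119,297,188));B=(k5(s,129,63,267,232),k5(t,152,154,297,188))
print(Y,B); y=sum(Y)/2;b=sum(B)/2
print(y,b,np.linalg.norm(y-b),'rack yaw',np.degrees(np.arctan2(-(b-y)[0],(b-y)[1])))
E
```

```text
scene back [0.49731635 0.4952844  0.112     ] [0.51016744 0.39806558 0.112     ] front [0.48102454 0.49491942 0.112     ] [0.49368197 0.38994138 0.112     ] mid [0.49554757 0.4445527  0.112     ]
back [0.49916745 0.49514666 0.11      ] [0.50577108 0.398105   0.11      ] 0.09726608229813756 [0.50246926 0.44662583 0.11      ] -3.892940565607247
front [0.48253743 0.49419947 0.11      ] [0.49204009 0.40202064 0.11      ] 0.09266735477095192 [0.48728876 0.44811005 0.11      ] -5.885791904057363
mid [0.49095715 0.49467903 0.11      ] [0.49890981 0.39893399 0.11      ] 0.09607474899467104 [0.49493348 0.44680651 0.11      ] -4.748134178255805
scene ang [np.float64(-7.530115836005469), np.float64(-6.8750863410669325)] 0.09806450784844084 0.10573835542310685
(array([ 0.42768997, -0.11785415,  0.17      ]), array([ 0.42703878, -0.11646487,  0.17      ])) (array([ 0.40895849, -0.04028034,  0.17      ]), array([ 0.4087418 , -0.03942755,  0.17      ]))
[ 0.42736438 -0.11715951  0.17      ] [ 0.40885015 -0.03985395  0.17      ] 0.0794916813022118 rack yaw 13.468324318421143
```

```bash
cat >> h.py <<'E'
from scipy.spatial.transform import Rotation as Ro
def tgt(a):
    a=np.radians(a); y=np.array([np.cos(a),np.sin(a),0]); z=np.array([0,0,-1.]); return np.c_[np.cross(y,z),y,z]
def plan(*wps):
    o=manip.observe(); R0=Ro.from_quat(o['tcp_rot']).as_matrix()
    print('t',o['time_s'],'p',np.round(o['ee_pos'],4),'yang',np.degrees(np.arctan2(R0[1,1],R0[0,1])).round(2),'zax',R0[:,2].round(4),'F',o['contact_force'].round(2),'T',o['torque'].round(2),'op',o['opening'],'g',o['grip_force'])
    for p,a in wps:
        d=R0.T@(np.array(p)-o['ee_pos'])*100; r=Ro.from_matrix(R0.T@tgt(a)).as_rotvec()
        print('   ',d.round(2),r.round(3))
E
python3 -c "
from h import *
plan(((.25,.52,.34),60),((.34,.38,.34),45),((.42,.2,.34),30),((.427,-.117,.34),13.5))"
```

```text
t 0.1 p [0.1757 0.6253 0.2493] yang 74.31 zax [-4.0e-04 -1.7e-03 -1.0e+00] F [-0.09 -0.39 -0.21] T [0.01 0.01 0.04] op 0.0852689114105478 g 0.0
    [-10.    -8.15  -9.05] [-0.002  0.     0.25 ]
    [-22.45 -19.19  -9.03] [-0.002  0.001  0.512]
    [-35.02 -34.36  -9.  ] [-0.002  0.001  0.773]
    [-44.27 -64.69  -8.95] [-2.000e-03  1.000e-03  1.061e+00]
```

```bash
python3 -m pendant '0 -3 -3 -5 0 0 0.08; 0 -6.5 -5.5 -9 0 0 0.16; 0 -10 -8 -9 0 0 0.25; 0 -14 -12 -9 0 0 0.34; 0 -18 -15.5 -9 0 0 0.43; 0 -22.5 -19 -9 0 0 0.52; 0 -26 -23 -9 0 0 0.6; 0 -29 -27 -9 0 0 0.7; 0 -32 -31 -9 0 0 0.77; 0 -35 -34.5 -9 0 0 0.8'; python3 -c "
from h import *
plan(((.427,-.117,.25),13.5))"
```

```text
time_s: 1.35
ee_pos: [0.4197, 0.197, 0.3401]
tcp_rot: [0.512, 0.859, 0.0, -0.0]
contact_force: [1.4, 0.3, 0.7]
opening: 0.0854
grip_force: 0.0
t 1.35 p [0.4197 0.197  0.3401] yang 28.37 zax [-2.e-04  2.e-04 -1.e+00] F [1.37 0.26 0.72] T [ 0.02 -0.02  0.  ] op 0.08537222837449661 g 0.0
    [-27.98 -14.28   9.01] [-0.   -0.    0.26]
```

```bash
python3 -m pendant '0 -5 -2.5 0 0 0 0.05; 0 -10 -5 0 0 0 0.1; 0 -15 -7.6 0 0 0 0.15; 0 -20 -10.2 0 0 0 0.2; 0 -24 -12.2 2 0 0 0.26; 0 -28 -14.3 6 0 0 0.26; 0 -28 -14.3 9 0 0 0.26;0 -28 -14.3 9 0 0 0.26;0 -28 -14.3 9 0 0 0.26'; python3 - <<'E'
from h import *
plan(((.4273,-.1172,.145),13.5))
a=snap('scene','s1.png');b=snap('top','t1.png')
cv2.imwrite('pics/c4.png',np.hstack([cv2.resize(f['pixels'][v:v+100,u:u+100],None,fx=4,fy=4,interpolation=cv2.INTER_CUBIC) for f,u,v in((a,270,200),(b,300,160))]))
E
```

```text
time_s: 2.48
ee_pos: [0.4279, -0.1148, 0.2514]
tcp_rot: [0.618, 0.786, 0.0, 0.001]
contact_force: [0.4, -0.2, 0.4]
opening: 0.0854
grip_force: 0.0
t 2.475 p [ 0.4279 -0.1148  0.2514] yang 13.65 zax [ 1.2e-03 -1.0e-04 -1.0e+00] F [ 0.44 -0.21  0.4 ] T [ 0.02 -0.02  0.03] op 0.08538245762718256 g 0.0
    [-0.22 -0.12 10.64] [0.001 0.    0.003]
```

View pics/c4.png

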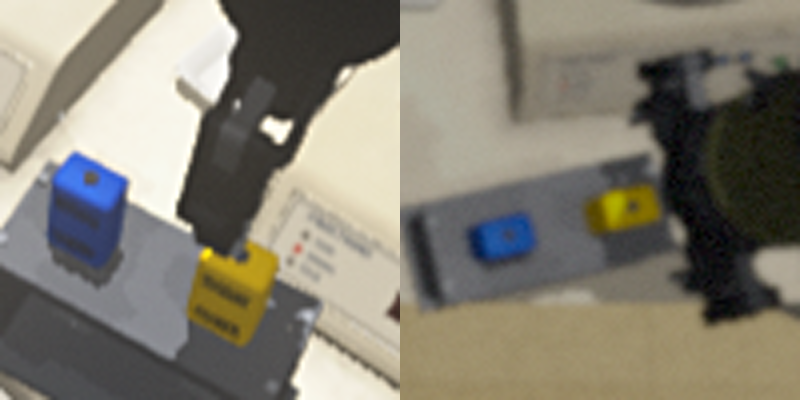

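The yellow handle stands beneath the fingers, seen at (337,264) in the scene view. I'll check by projection that the visible finger is where the kinematics put it.

```bash
python3 - <<'E'
from h import *
f=load('s1.png');g=load('t1.png')
o=manip.observe();R=Ro.from_quat(o['tcp_rot']).as_matrix()
for y in(-.057,-.043,.043,.057):
    for z in(.006,):
        X=o['ee_pos']+R@[0,y,z]; u,v=proj(f,X); U,V=proj(g,X); print(y,X.round(3),((u-270)*4,(v-200)*4),((U-300)*4+400,(V-160)*4))
E
```

```text
-0.057 [ 0.373 -0.128  0.246] (np.float64(202.53900883247888), np.float64(259.9355921476349)) (np.float64(689.867880125197), np.float64(290.845859188978))
-0.043 [ 0.386 -0.125  0.246] (np.float64(217.415582240792), np.float64(234.59790267958078)) (np.float64(683.3331303669238), np.float64(266.86685858676344))
0.043 [ 0.47  -0.105  0.246] (np.float64(301.2186783413965), np.float64(91.8649784248538)) (np.float64(643.7919192158752), np.float64(121.77197950544792))
0.057 [ 0.484 -0.101  0.246] (np.float64(313.7422228164528), np.float64(70.53495354351776)) (np.float64(637.4511208714111), np.float64(98.50467579149404))
```

```bash
python3 -m pendant '0 -0.2 -0.1 4 0 0 0; 0 -0.2 -0.1 8 0 0 0; 0 -0.2 -0.1 10.6 0 0 0; 0 -0.2 -0.1 10.6 0 0 0; 0.5 -0.2 -0.1 10.6 0 0 0; 1 -0.2 -0.1 10.6 0 0 0; 1 -0.2 -0.1 10.6 0 0 0; 1 -0.2 -0.1 10.6 0 0 0; 1 -0.2 -0.1 10.6 0 0 0' 60; python3 -c "
from h import *
plan(((.4273,-.1172,.35),13.5))"
```

```text
time_s: 3.7
ee_pos: [0.4273, -0.1175, 0.1451]
tcp_rot: [0.619, 0.786, 0.0, 0.0]
contact_force: [-0.8, 0.1, 6.4]
opening: 0.0236
grip_force: 58.8
t 3.7 p [ 0.4273 -0.1175  0.1451] yang 13.58 zax [ 1.1e-03  3.0e-04 -1.0e+00] F [-0.76  0.11  6.43] T [ 0.06  0.34 -0.05] op 0.02358816107414647 g 58.80919575691223
    [  0.03   0.03 -20.49] [ 0.001 -0.     0.001]
```

```bash
python3 -m pendant '1 0 0 -1 0 0 0; 1 0 0 -4 0 0 0; 1 0 0 -8 0 0 0; 1 0 0 -12 0 0 0; 1 0 0 -16 0 0 0; 1 0 0 -20 0 0 0;1 0 0 -20 0 0 0;1 0 0 -20 0 0 0' ; python3 -c "
from h import *
plan(((.43,.02,.35),10),((.44,.2,.35),8),((.48,.36,.35),6),((.495,.446,.34),6))
a=snap('scene','s2.png');o=manip.observe()
cv2.imwrite('pics/c5.png',cv2.resize(a['pixels'][120:320,220:420],None,fx=3,fy=3,interpolation=cv2.INTER_CUBIC))
for z in(0,.03,.035,.125): print((np.array(proj(a,o['ee_pos']-[0,0,z]))-[220,120])*3)
"
```

```text
time_s: 4.7
ee_pos: [0.4263, -0.1175, 0.3436]
tcp_rot: [0.619, 0.786, -0.0, -0.0]
contact_force: [-0.8, -0.3, -2.6]
opening: 0.0235
grip_force: 59.2
t 4.7 p [ 0.4263 -0.1175  0.3436] yang 13.57 zax [-1.1e-03  1.0e-04 -1.0e+00] F [-0.81 -0.34 -2.56] T [-0.02 -0.02  0.02] op 0.023460999308629483 g 59.21070635318756
    [13.28  3.59 -0.64] [-0.001 -0.     0.062]
    [30.54  8.78 -0.64] [-0.001 -0.     0.097]
    [45.15 16.43 -0.64] [-0.001 -0.     0.132]
    [53.16 19.91  0.36] [-0.001 -0.     0.132]
[378.46485476 259.44106733]
[367.88161701 295.05670738]
[366.19966816 300.71694919]
[339.33406569 391.12743122]
```

View pics/c5.png

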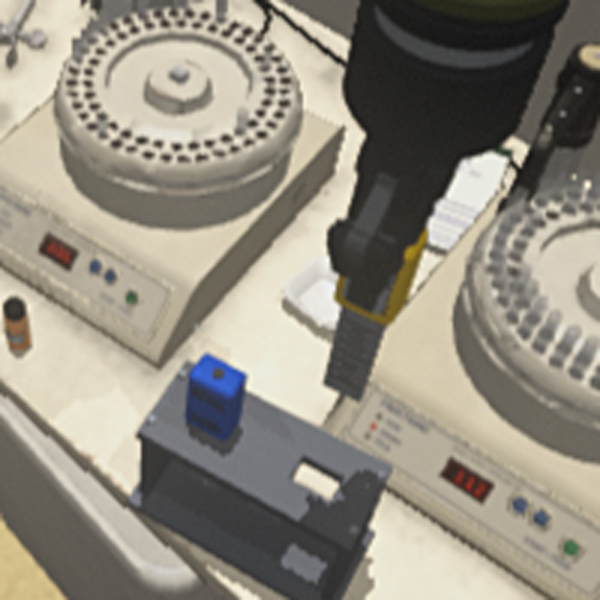

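The yellow gauge is out and hangs straight: its tip is at (345,392) in the crop, where (339,391) was expected. The blue gauge is undisturbed.

```bash
python3 -m pendant '1 4.5 1.2 -1 0 0 0.02; 1 9 2.4 -1.5 0 0 0.04; 1 13.5 3.6 -1.5 0 0 0.06; 1 18 5 -1.5 0 0 0.07; 1 22.5 6.3 -1.5 0 0 0.08; 1 27 7.7 -1.5 0 0 0.09; 1 31 9 -1.5 0 0 0.1; 1 35 11.2 -1.5 0 0 0.11; 1 38.5 13 -1.5 0 0 0.12; 1 42 14.8 -1.5 0 0 0.13'; python3 -m pendant '1 3.5 1.8 0 0 0 0; 1 7 3.2 0 0 0 0; 1 9 4 0 0 0 0; 1 10.3 4.5 0 0 0 0;1 10.3 4.5 0 0 0 0; 1 10.3 4.5 0 0 0 0;1 10.3 4.5 0 0 0 0'; python3 -c "
from h import *
plan(((.495,.446,.245),6))"
```

```text
time_s: 6.0
ee_pos: [0.4717, 0.3264, 0.3573]
tcp_rot: [0.668, 0.744, -0.002, -0.0]
contact_force: [0.3, -0.7, -1.5]
opening: 0.0233
grip_force: 59.1
time_s: 6.88
ee_pos: [0.506, 0.4317, 0.3599]
tcp_rot: [0.669, 0.743, 0.0, 0.0]
contact_force: [-0.2, 0.1, -1.7]
opening: 0.0232
grip_force: 59.1
t 6.875 p [0.506  0.4317 0.3599] yang 6.06 zax [ 5.e-04  2.e-04 -1.e+00] F [-0.22  0.11 -1.72] T [-0.   -0.04 -0.01] op 0.02324403114280017 g 59.07153367996216
    [ 1.54 -0.95 11.49] [ 0.001 -0.     0.001]
```

Go so that the blade tip (TCP − 0.125) is about 10 mm above the lips (0.112), then look.

```bash
python3 -m pendant '1 1.5 -1 2 0 0 0; 1 1.5 -1 6 0 0 0; 1 1.5 -1 9 0 0 0; 1 1.5 -1 11.2 0 0 0;1 1.5 -1 11.2 0 0 0;1 1.5 -1 11.2 0 0 0'; python3 - <<'E'
from h import *
plan(((.495,.446,.245),6))
a=snap('scene','s3.png');b=snap('top','t3.png');o=manip.observe()
k=8
cv2.imwrite('pics/c6.png',np.hstack([cv2.resize(f['pixels'][v:v+70,u:u+50],None,fx=k,fy=k,interpolation=cv2.INTER_CUBIC) for f,u,v in((a,162,105),(b,115,160))]))
print((np.array(proj(a,o['ee_pos']-[0,0,.125]))-[162,105])*8)
E
```

```text
time_s: 7.62
ee_pos: [0.4947, 0.4467, 0.2489]
tcp_rot: [0.668, 0.744, 0.001, 0.0]
contact_force: [0.7, -0.1, -1.0]
opening: 0.0235
grip_force: 59.1
t 7.625 p [0.4947 0.4467 0.2489] yang 6.11 zax [ 0.0015  0.0015 -1.    ] F [ 0.73 -0.12 -0.97] T [ 0.04 -0.01 -0.  ] op 0.023480970793463105 g 59.077211022377014
    [-0.07  0.02  0.39] [ 0.002 -0.001  0.002]
[166.14680003 186.14821419]
```

View pics/c6.png

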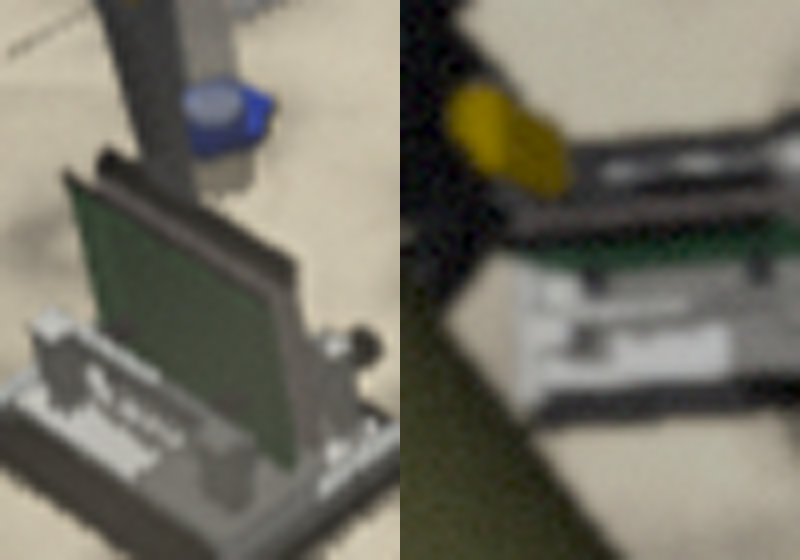

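The tip's lower edge runs from (145,182) to (195,200) in the left crop. The back lip's top edge runs from (105,150) to (295,262), and the front lip's from (65,172) to (275,295).

```bash
python3 - <<'E'
from h import *
f=load('s3.png'); o=manip.observe(); z=o['ee_pos'][2]-.125
S=lambda u,v,z:at_z(f,162+(u+.5)/8-.5,105+(v+.5)/8-.5,z)[:2]
c=np.array([.495,.4455]);a=np.radians(6);L=np.array([[np.cos(a),np.sin(a)],[-np.sin(a),np.cos(a)]])
for n,p in dict(tipL=S(145,182,z),tipR=S(195,200,z),tcp=o['ee_pos'][:2],bl=S(105,150,.112),br=S(295,262,.112),fl=S(65,172,.112),fr=S(275,295,.112)).items(): print(n,(L@(p-c)*1000).round(1))
E
```

```text
tipL [-2.7 11.2]
tipR [ 1.9 -9.5]
tcp [0.  1.5]
bl [ 9.2 48.8]
br [ 10.3 -48.5]
fl [-8.3 50.5]
fr [ -6.1 -55.6]
```

```bash
python3 -m pendant '1 0 0.1 0.5 0 0 0; 1 0 0.1 1 0 0 0; 1 0 0.1 1.5 0 0 0; 1 0 0.1 2 0 0 0; 1 0 0.1 2.4 0 0 0; 1 0 0.1 2.4 0 0 0'; python3 -m pendant '1 0 0 0.5 0 0 0; 1 0 0 1 0 0 0; 1 0 0 1.5 0 0 0; 1 0 0 1.8 0 0 0; 1 0 0 1.8 0 0 0'; python3 -c "
from h import *
plan(((.495,.446,.245),6))"
```

```text
time_s: 8.48
ee_pos: [0.495, 0.4466, 0.2228]
tcp_rot: [0.668, 0.744, -0.0, -0.0]
contact_force: [0.6, 0.7, -1.4]
opening: 0.0233
grip_force: 59.1
time_s: 9.1
ee_pos: [0.4952, 0.4466, 0.205]
tcp_rot: [0.668, 0.744, -0.0, 0.0]
contact_force: [-0.0, 0.6, -1.5]
opening: 0.0234
grip_force: 59.1
t 9.1 p [0.4952 0.4466 0.205 ] yang 6.13 zax [-2.e-04 -4.e-04 -1.e+00] F [-0.02  0.64 -1.51] T [ 0.   -0.03 -0.02] op 0.023432298570055646 g 59.068193435668945
    [-0.06 -0.02 -4.  ] [-0.     0.     0.002]
```

The blade is inside the gap with no contact yet. Next come small steps with the force watched.

```bash
for i in 1; do python3 -m pendant '1 0 0 0.2 0 0 0; 1 0 0 0.4 0 0 0; 1 0 0 0.4 0 0 0' | grep -E 'ee_pos|force'; python3 -m pendant '1 0 0 0.2 0 0 0; 1 0 0 0.2 0 0 0' | grep -E 'ee_pos|contact'; python3 -m pendant '1 0 0 0.2 0 0 0; 1 0 0 0.2 0 0 0' | grep -E 'ee_pos|contact'; done
```

```text
ee_pos: [0.4953, 0.4466, 0.2012]
contact_force: [0.4, 0.1, -2.3]
grip_force: 59.1
ee_pos: [0.4952, 0.4466, 0.1992]
contact_force: [-0.2, -0.3, -1.3]
ee_pos: [0.4952, 0.4467, 0.1972]
contact_force: [0.5, 0.6, -1.8]
```

```bash
for i in 1; do python3 -m pendant '1 0 0 0.2 0 0 0; 1 0 0 0.2 0 0 0' | grep -E 'ee_pos|contact';python3 -m pendant '1 0 0 0.2 0 0 0; 1 0 0 0.2 0 0 0' | grep -E 'ee_pos|contact'; python3 -m pendant '1 0 0 0.2 0 0 0; 1 0 0 0.2 0 0 0' | grep -E 'ee_pos|contact';  done
```

```text
ee_pos: [0.4952, 0.4468, 0.1955]
contact_force: [0.2, 0.2, -0.7]
ee_pos: [0.4955, 0.447, 0.194]
contact_force: [-1.1, 0.8, 3.2]
ee_pos: [0.4955, 0.447, 0.1918]
contact_force: [0.9, -0.2, 3.2]
```

```bash
for i in 1; do python3 -m pendant '1 0 0 0 0 0 0; 1 0 0 0 0 0 0' | grep -E 'ee_pos|contact';python3 -m pendant '1 0 0 0 0 0 0; 1 0 0 0 0 0 0' | grep -E 'ee_pos|contact'; done; python3 - <<'E'
from h import *
print(np.mean([ (manip.grab_frame('scene'),manip.observe()['contact_force'])[1] for _ in range(8)],0))
a=snap('scene','s4.png');plan()
cv2.imwrite('pics/c7.png',cv2.resize(a['pixels'][90:165,150:230],None,fx=7,fy=7,interpolation=cv2.INTER_CUBIC))
E
```

```text
ee_pos: [0.4954, 0.447, 0.1917]
contact_force: [-0.2, 0.5, 4.9]
ee_pos: [0.4952, 0.4469, 0.1914]
contact_force: [0.4, 1.5, 3.7]
[-0.05484577  1.08446198  4.29786309]
t 11.675 p [0.4952 0.4469 0.1915] yang 6.14 zax [ 2.e-04  4.e-04 -1.e+00] F [-0.16  1.38  3.24] T [ 0.31 -0.09 -0.06] op 0.02355721300862865 g 59.930909872055054
```

View pics/c7.png

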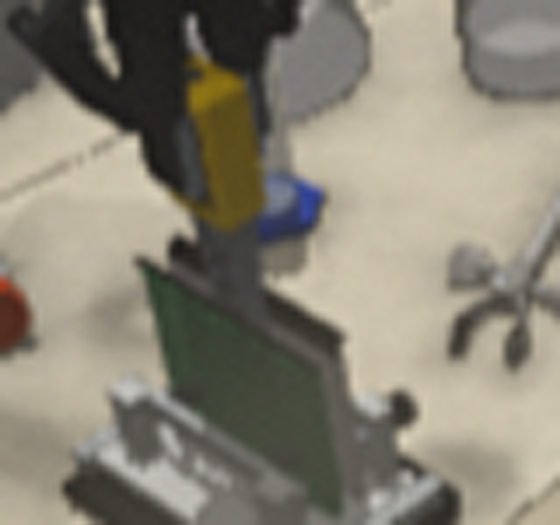

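The picture shows the blade seated between the plates, with the handle at (225,150) in the crop standing upright. The drag is about 5.9 N (4.3 measured against a −1.6 baseline), past the early steep rise and still low. The tip is about 37 mm deep, where the blade is about 7.5 mm thick, which is within the stated gap range. I'm handing it in.

```bash
python3 -c "
from station import manip
print(manip.close_job())"
```

```text
the job is handed in; nothing more can be done
None
```

I slid the yellow gauge into the cassette gap until it dragged on the plates at about 6 N (tip about 37 mm below the gap mouth), and handed the job in at about 12 s with it still gripped, upright and still. I didn't measure the front plate's movement directly, and I kept the arm clear of the blue gauge, beaker and vial.

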